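# Size an adapter ring on the gauge cone and file it

### The arm

A 6-joint arm with a two-finger parallel gripper is mounted at the origin on a cart in front of the work surface, level with it; the furniture and walls round the work are solid. World frame = base frame: x ahead of the robot, y to its left, z up, the work surface at z = 0. Lengths are in mm, angles in rad, forces in N, time in s.
With the tool pointing down it reaches from about 275 to 1000 mm from the base axis. Payload 8.4 kg.
Tool frame: the origin (TCP) lies on the front face of the gripper's body, between the roots of the fingers; the fingertips stand 73 mm ahead of it and the grasp point (between the pads) lies 54 mm ahead of it; x points along the fingers, z is the direction in which the jaws open and shut, and the axes are right-handed (so a half turn about x gives the same grasp; the last joint's range is limited). The gripper opens to 85 mm and grips with 20 to 120 N. Pads are 22 mm wide; open, the fingers measure 114 mm over their backs; the gripper's body (76 mm by 85 mm) begins 54 mm behind the grasp point. The pads swing forward as they close: fully open they stand 13 mm farther back than shut.
Start: joints at [1.148, 0.353, 1.633, -0, 1.155, -0.002], TCP at [255.306, 570.48, 303.881] pointing down, gripper open.
Joint ranges: [-2.63, 2.63], [-0.92, 2.1], [0.06, 2.66], [-1.3, 4.44], [0, 2.69], [-3.02, 3.02]. Speed limits (rad/s): [2.22, 2.22, 2.79, 3.14, 3.14, 3.14].

### API

Orientations are given as a unit quaternion [w, x, y, z].
In Python, from rig import state, viewer, order gives the robot as it stands.
- The arm moves only by the tool servo_tool, never from a script. Its argument "increments" is text: rows parted by semicolons, each of 7 numbers parted by spaces: the shift along the tool's x, y, z in cm, then the turn, a rotation vector about the tool's x, y, z in rad, then the finger opening in cm, from 0 to 8.54. A call has 1 to 10 rows; each row is the pose to reach, as a shift and turn from the pose commanded when the call began, along the tool's axes at that moment; what a row does not reach only later rows make up. A row lasts 1/10 s, in which the tool goes at most 50 mm and 8.59 degrees, less where a joint would pass 70% of its speed; a pose out of reach is approached as far as the arm can. A call with a gripper value outside its range is refused whole. The fingers move at their own pace and stop on an object; "grip_force" is the grip in N (left out, the last holds). Time passes only in rows, so rows that repeat a pose let the fingers close. It gives the time, the measured TCP pose, the force and the opening at its end, in the units of the state.
- state(): the state, without advancing time (a new reading comes with each control period).
- viewer.snapshot(name): name is "scene" or "top" or "wrist"; returns a dict with "image" (400x640x3 uint8, blue, green, red), "fx", "fy", "cx", "cy" (pixels), "dist" ([k1, k2, p1, p2, k3] as OpenCV has them; the pictures are not rectified), "rvec" (rotation vector, rad) and "tvec" (3), from world to camera coordinates, as OpenCV has them; the wrist camera has in their place "T_tool_cam" (4x4, takes a point from camera to tool coordinates, whose origin is the TCP and whose axes are the tool frame's). Camera axes: x right, y down, z forward; pixel columns grow to the right and rows downward; lengths in mm; the calibration is good to about 2 mm. A picture is of the moment at which its call begins: read the wrist's pose just before it. There is no depth.
- order.hand_in(): hands the job in, once; it reports no verdict.
The state is a dict: "time": time; "joints": joint angles; "qd": joint speeds; "effort": joint torques, N m; "position": TCP position; "ee_rot": TCP orientation; "ft_force": force on the tool from outside, world axes, zero at the start; "moment": the same for the moment, N m; "gripper_width": finger opening in mm.
Only numpy, scipy, OpenCV 4.12 (cv2) and the standard library are available. Lean on these libraries where they do the work, as an engineer would, in place of code of your own. Each camera call takes 0.05 s, during which the arm holds its last target.

### The job

Find the size of the tube-adapter ring that lies alone in the small compartment of the grey tray: slide it level down the steel gauge cone until it stops, and keep it there for a second with a light steady push of about 8 N, never more than 15 N. Read on which marked step its lower edge stopped (first, second or third from the tip, divided by engraved lines), take it off and put it down over the post of the sorting stand with that many bars. Leave the other two rings in the tray and the beaker behind the gauge where they are.

Things in the scene. Friction and masses are not known exactly. Their poses are not given: they have to be found in the camera images.
- ring_a_mid (a point): centre (half-way up, on the axis) of a plain white plastic ring, 50 mm outside diameter, 16 mm high, 50 g, straight bore with sharp edges, lying flat; z axis = ring axis. The three rings are alike outside; their bores belong to sizes 1 (about 24 to 26 mm), 2 (28 to 31 mm) and 3 (34 to 36 mm), one each; which has which is not told
- ring_b_mid (a point): centre (half-way up, on the axis) of a plain white plastic ring, 50 mm outside diameter, 16 mm high, 50 g, straight bore with sharp edges, lying flat; z axis = ring axis. The three rings are alike outside; their bores belong to sizes 1 (about 24 to 26 mm), 2 (28 to 31 mm) and 3 (34 to 36 mm), one each; which has which is not told
- ring_c_mid (a point): centre (half-way up, on the axis) of a plain white plastic ring, 50 mm outside diameter, 16 mm high, 50 g, straight bore with sharp edges, lying flat; z axis = ring axis. The three rings are alike outside; their bores belong to sizes 1 (about 24 to 26 mm), 2 (28 to 31 mm) and 3 (34 to 36 mm), one each; which has which is not told
- tray_single (a point): place of the ring to be sized: centre of the small compartment's floor, 4 mm above the bench; the ring lies within 10 mm of it. z axis up, x axis across the tray; the other two rings lie about 88 and 166 mm away towards this point's -y
- tray: fixed grey plastic tray, 80 x 256 mm, long along its y axis; walls 4 mm thick, tops 8 mm above the bench, floor 4 mm above the bench. A cross wall divides it into a small compartment (one ring, +y end) and a long one (two rings). Origin: centre of its underside
- cone_top (a point): centre of the tip end of the gauge cone's taper, 86 mm above the bench; z up along its axis. Polished, slippery, upright steel cone: 20 mm diameter at this point (a blunt nose reaches 2.5 mm higher), growing evenly to 40 mm diameter 50 mm below it (half angle 11.3 deg). Rings stop as told at cone
- cone: the gauge cone; origin on its axis 62 mm below cone_top. A centred, level ring stops where its bore equals the diameter: lower face 10 to 15 mm (size 1), 22.5 to 27.5 (size 2) or 35 to 40 mm (size 3) below cone_top. Dark engraved lines 6.3, 18.8, 31.3 and 43.8 mm below it bound steps 1, 2, 3. A ring held 1 mm off-centre touches 5 mm too high and pushes sideways
- gauge: fixed round aluminium foot that carries the cone upright: 84 mm across, 14 mm high, with a 52 mm collar up to 24 mm above the bench; origin at the centre of its underside. The cone is stiffly sprung in it: it stays up below 3 N of downward push, then sinks 1 mm for every 6 N, with cone_top, to a hard stop 5 mm down (33 N)
- ring_a: the same ring as ring_a_mid; origin at the centre of its lower face
- ring_b: the same ring as ring_b_mid; origin at the centre of its lower face
- ring_c: the same ring as ring_c_mid; origin at the centre of its lower face
- stand: fixed white sorting board 100 x 260 x 12 mm, long along its y axis, origin at the centre of its underside; three upright posts in a row along y, 85 mm apart: one bar at +y, two bars in the middle, three bars at -y; the bars lie on its top near its -x edge
- post_1 (a point): foot of the post with one bar raised before it, on the stand's top face 12 mm above the bench. Round aluminium post, 14 mm diameter (20 mm in the lowest 2 mm), tip 45 mm above this point; axes as stand. A ring on the post has its centre 8 to 10 mm above this point and may sit some mm off-centre
- post_2 (a point): foot of the post with two bars raised before it, on the stand's top face 12 mm above the bench. Round aluminium post, 14 mm diameter (20 mm in the lowest 2 mm), tip 45 mm above this point; axes as stand. A ring on the post has its centre 8 to 10 mm above this point and may sit some mm off-centre
- post_3 (a point): foot of the post with three bars raised before it, on the stand's top face 12 mm above the bench. Round aluminium post, 14 mm diameter (20 mm in the lowest 2 mm), tip 45 mm above this point; axes as stand. A ring on the post has its centre 8 to 10 mm above this point and may sit some mm off-centre
- beaker: small clear glass beaker, 57 mm diameter, 68 mm high, standing loose behind the gauge; origin at the centre of its underside. Not to be touched
Not all that is in view belongs to the job. Leave any green or red look-alike of the ring_a alone.

How it is judged:
By the outcome, as a careful person would: the job done as asked, in the order asked, and still so for the second after the job is handed in, with the robot touching nothing.
It also fails if it takes over 54 s, if anything falls off the work surface, if the arm or the gripper's body presses on something with over 40 N, if the wrist force passes 120 N, or if a joint passes its speed limit or range.

## Working session

There is one attempt and no reset: what is moved stays moved. The work goes in short steps, Python scripts to look and compute and a tool call to move; the robot and the scene stay as the last step left them, time stands still between calls to the robot, and variables do not carry over. Pictures are saved under pics/ and viewed, and the job is handed in when it is done.

Besides the shell and the picture viewer there is one more tool, called after "Emit:" as a command line: name --argument value ..., lists and objects as JSON in quotes. servo_tool: Moves the arm, as the interface text tells. Its arguments: {"type":"object","properties":{"increments":{"type":"string"},"grip_force":{"type":"number"}},"required":["increments"]}

```bash
mkdir -p pics; python3 - <<'E'
from rig import state, viewer
import cv2
s=state(); print(s)
for n in ["scene","top","wrist"]:
    d=viewer.snapshot(n); cv2.imwrite(f"pics/{n}0.png",d["image"])
    print(n,{k:v for k,v in d.items() if k!="image"})
E
```

```text
{'time': 0.0, 'joints': array([ 1.14758557e+00,  3.53634784e-01,  1.63413837e+00, -2.68425903e-05,
        1.15519950e+00, -2.35975779e-03]), 'qd': array([ 0.00023527, -0.00028899, -0.00086438, -0.00085301,  0.00115525,
        0.00126572]), 'effort': array([ 7.13644458e-04, -6.05240750e+01, -3.42065191e+01,  1.03116227e-05,
        9.60477220e-03, -1.39178499e-05]), 'position': array([255.16389009, 570.12684901, 303.16814506]), 'ee_rot': array([ 0.59300148, -0.38480783,  0.59381223,  0.38426452]), 'ft_force': array([-0.44237677, -0.18694408, -0.2993813 ]), 'moment': array([-0.01645934, -0.0357072 , -0.01744272]), 'gripper_width': 85.43336395283715}
scene {'fx': 479.31524271140535, 'fy': 479.31524271140535, 'cx': 316.5076085282397, 'cy': 207.2972111450481, 'dist': array([0.00981363, 0.        , 0.        , 0.        , 0.        ]), 'rvec': array([ 2.1256009 , -0.89176137,  0.4299778 ]), 'tvec': array([-326.6356797 ,  324.3358081 , 1071.01901189])}
top {'fx': 483.0566763420192, 'fy': 483.0566763420192, 'cx': 320.5701382221948, 'cy': 205.8718136336692, 'dist': array([-0.0953135,  0.       ,  0.       ,  0.       ,  0.       ]), 'rvec': array([ 2.15881259, -2.14515146,  0.12734184]), 'tvec': array([  59.75618762,  544.96281649, 1402.60355153])}
wrist {'fx': 318.60822257422575, 'fy': 318.60822257422575, 'cx': 320.2265554322806, 'cy': 202.86834175489113, 'dist': array([-0.01654725,  0.        ,  0.        ,  0.        ,  0.        ]), 'T_tool_cam': array([[-1.38580028e-03, -3.03809504e-01,  9.52731791e-01,
        -6.97297673e+01],
       [-3.39039904e-04, -9.52732508e-01, -3.03810226e-01,
         7.92230496e+01],
       [ 9.99998982e-01, -7.44034391e-04,  1.21729343e-03,
         1.48138078e+00],
       [ 0.00000000e+00,  0.00000000e+00,  0.00000000e+00,
         1.00000000e+00]])}
```

View pics/scene0.png

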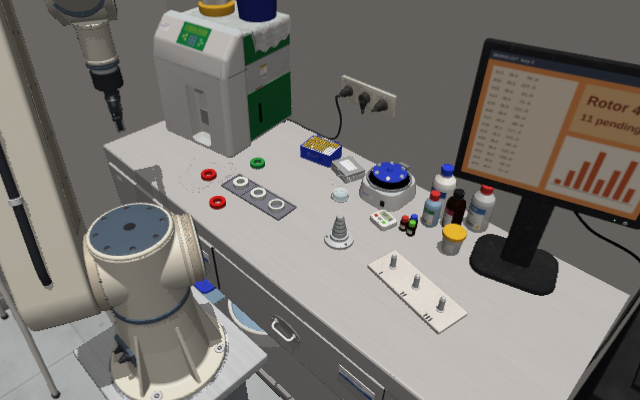

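View pics/top0.png

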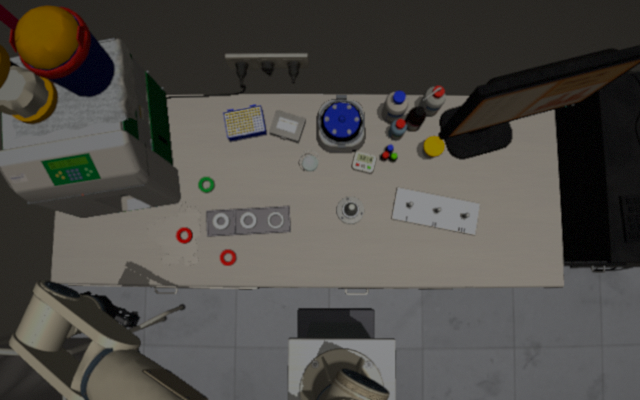

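View pics/wrist0.png

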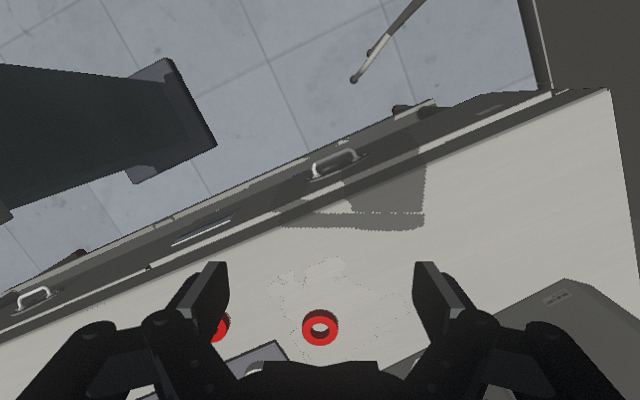

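```bash
cat > h.py <<'E'
import numpy as np, cv2
from scipy.spatial.transform import Rotation as R
def cam(d,s=None):
    K=np.array([[d["fx"],0,d["cx"]],[0,d["fy"],d["cy"]],[0,0,1]])
    if "rvec" in d:
        Rm=cv2.Rodrigues(d["rvec"])[0]; t=np.array(d["tvec"]).reshape(3)
        Rw=Rm.T; o=-Rm.T@t
    else:
        q=s["ee_rot"]; Rt=R.from_quat([q[1],q[2],q[3],q[0]]).as_matrix()
        T=d["T_tool_cam"]; Rw=Rt@T[:3,:3]; o=Rt@T[:3,3]+s["position"]
    return K,np.array(d["dist"]),Rw,o
def ray(c,px):
    K,dist,Rw,o=c
    p=cv2.undistortPoints(np.array(px,float).reshape(-1,1,2),K,dist).reshape(-1,2)
    v=np.c_[p,np.ones(len(p))]@Rw.T
    return o,v/np.linalg.norm(v,axis=1)[:,None]
def plane(c,px,z):
    o,v=ray(c,px); return o+v*((z-o[2])/v[:,2])[:,None]
def proj(c,P):
    K,dist,Rw,o=c
    Rm=Rw.T; return cv2.projectPoints(np.array(P,float).reshape(-1,3),cv2.Rodrigues(Rm)[0],-Rm@o,K,dist)[0].reshape(-1,2)
E
python3 - <<'E'
from h import *
from rig import viewer
d=viewer.snapshot("top"); c=cam(d)
im=d["image"]
cv2.imwrite("pics/topz.png",cv2.resize(im[170:270,190:490],(800,267)+() ,interpolation=cv2.INTER_CUBIC))
a=cv2.resize(im[200:242,200:300],(800,336),interpolation=cv2.INTER_CUBIC)
b=cv2.resize(im[180:240,320:490],(800,282),interpolation=cv2.INTER_CUBIC)
cv2.imwrite("pics/topz.png",cv2.resize(np.vstack([a,b[:250]]),(800,586)))
print(plane(c,[[221,220],[248,220],[276,220]],20).round())
print(plane(c,[[350,209]],86).round(),plane(c,[[409,205],[437,210],[464,215]],57).round(),plane(c,[[309,163]],30).round())
d=viewer.snapshot("scene")["image"]
cv2.imwrite("pics/scz.png",cv2.resize(d[165:335,215:475],(800,523),interpolation=cv2.INTER_CUBIC))
E
```

```text
[[502. 363.  20.]
 [502. 281.  20.]
 [503. 197.  20.]]
[[530. -22.  86.]] [[ 546. -197.   57.]
 [ 532. -279.   57.]
 [ 517. -359.   57.]] [[676.  99.  30.]]
```

View pics/topz.png

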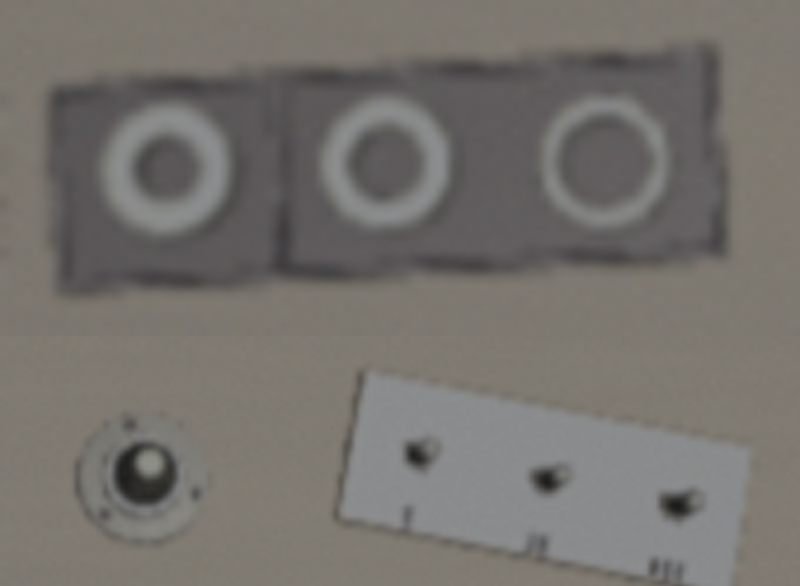

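View pics/scz.png

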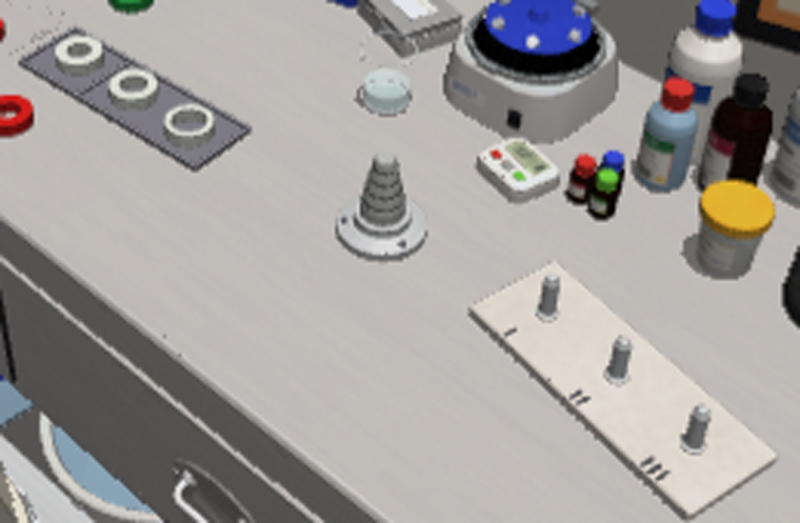

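```bash
python3 - <<'E'
from h import *
from rig import viewer,state
s=state(); d=viewer.snapshot("wrist"); c=cam(d,s)
q=s["ee_rot"]; Rt=R.from_quat([q[1],q[2],q[3],q[0]]).as_matrix(); print(Rt.round(3))
P=s["position"]
for x in (54,60,73,86): print(x,proj(c,[P+Rt@[x,y,z] for z in (-42.5,42.5,0) for y in (-11,11)]).round().tolist())
# tray ring & wall in top/scene triangulated
dt,ds=cam(viewer.snapshot("top")),cam(viewer.snapshot("scene"))
def tri(a,b):
    o1,v1=ray(dt,[a]);o2,v2=ray(ds,[b]);v1=v1[0];v2=v2[0]
    A=np.c_[v1,-v2];t=np.linalg.lstsq(A,o2-o1,rcond=None)[0];p=o1+v1*t[0];q=o2+v2*t[1]
    return ((p+q)/2).round(1),np.linalg.norm(p-q).round(1)
f=260/800
print(tri((220.7,221),(215+79*f,165+48*f)))
# stand posts tips
for a,b in [((410.5,204),(551,281)),((438,209.5),(622,342)),((467,215),(701,410))]: print(tri(a,(215+b[0]*f,165+b[1]*f)))
print(tri((350.5,208.5),(215+385*f,165+158*f)))
E
```

```text
[[-0.    -0.913  0.409]
 [-0.001  0.409  0.913]
 [-1.     0.    -0.001]]
54 [[224.0, 309.0], [219.0, 266.0], [410.0, 308.0], [414.0, 266.0], [317.0, 309.0], [316.0, 266.0]]
60 [[227.0, 301.0], [223.0, 259.0], [406.0, 301.0], [410.0, 259.0], [317.0, 301.0], [317.0, 259.0]]
73 [[234.0, 286.0], [231.0, 247.0], [400.0, 286.0], [403.0, 247.0], [317.0, 286.0], [317.0, 247.0]]
86 [[240.0, 273.0], [237.0, 236.0], [394.0, 273.0], [397.0, 236.0], [317.0, 273.0], [317.0, 236.0]]
(array([497.7, 363.7,  23.7]), np.float64(1.9))
(array([ 548.8, -201.2,   52. ]), np.float64(1.8))
(array([ 533.4, -282.9,   52.5]), np.float64(0.5))
(array([ 516.8, -367.6,   55.4]), np.float64(1.9))
(array([531.7, -24. ,  89.8]), np.float64(3.3))
```

Emit:
servo_tool --increments "10.3 -30.75 -8.92 1.15 0 0 8.5;10.3 -30.75 -8.92 1.15 0 0 8.5;10.3 -30.75 -8.92 1.15 0 0 8.5;10.3 -30.75 -8.92 1.15 0 0 8.5;10.3 -30.75 -8.92 1.15 0 0 8.5;10.3 -30.75 -8.92 1.15 0 0 8.5;10.3 -30.75 -8.92 1.15 0 0 8.5;10.3 -30.75 -8.92 1.15 0 0 8.5;10.3 -30.75 -8.92 1.15 0 0 8.5;10.3 -30.75 -8.92 1.15 0 0 8.5" --grip_force 40

```text
time: 1.4
position: [499.5, 363.6, 201.0]
ee_rot: [0.707, -0.001, 0.707, 0.001]
ft_force: [0.6, 0.2, 1.0]
gripper_width: 84.9
```

```bash
cat > look.py <<'E'
from h import *
from rig import viewer,state
import sys
def look(name):
    s=state(); d=viewer.snapshot("wrist"); cv2.imwrite(f"pics/{name}.png",d["image"])
    q=s["ee_rot"]; Rt=R.from_quat([q[1],q[2],q[3],q[0]]).as_matrix()
    print("t",s["time"],"pos",s["position"].round(1),"F",s["ft_force"].round(2),"w",round(s["gripper_width"],1)); print(Rt.round(4).tolist())
    return s,d,cam(d,s),Rt
if __name__=="__main__": look(sys.argv[1])
E
python3 look.py w1
```

```text
t 1.4 pos [499.5 363.6 201. ] F [0.57 0.21 1.  ] w 84.9
[[0.0, -0.003, 1.0], [0.0002, 1.0, 0.003], [-1.0, 0.0002, 0.0]]
```

View pics/w1.png

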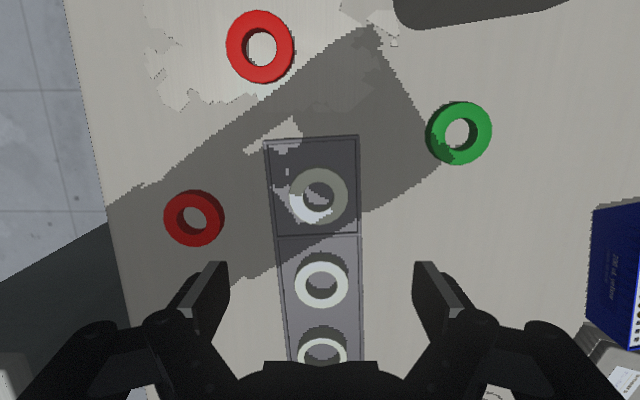

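```bash
cat > ringfit.py <<'E'
from h import *
def ringfit(im,c,box,z,thr):
    x0,y0,x1,y1=box
    g=cv2.GaussianBlur(cv2.cvtColor(im,cv2.COLOR_BGR2GRAY),(3,3),0)[y0:y1,x0:x1]
    m=(g>thr).astype(np.uint8)
    cs,h=cv2.findContours(m,cv2.RETR_CCOMP,cv2.CHAIN_APPROX_NONE)
    out=[]
    for k,ct in enumerate(cs):
        if len(ct)<40: continue
        p=ct.reshape(-1,2)+[x0,y0]
        w=plane(c,p,z)[:,:2]
        A=np.c_[2*w,np.ones(len(w))]
        for it in range(3):
            sol=np.linalg.lstsq(A,(w**2).sum(1),rcond=None)[0]; r=np.sqrt(sol[2]+sol[0]**2+sol[1]**2)
        res=np.abs(np.hypot(*(w-sol[:2]).T)-r).mean()
        out.append((sol[:2].round(1),r.round(1),res.round(2),h[0][k][3]>=0))
    return out,m
E
python3 - <<'E'
from look import *; from ringfit import *
s,d,c,Rt=look("w1b"); im=d["image"]
g=cv2.cvtColor(im,cv2.COLOR_BGR2GRAY)
print(g[196,280:360:2].tolist())
for thr in (105,115,125):
    o,m=ringfit(im,c,(275,150,357,230),20,thr); print(thr,o)
cv2.imwrite("pics/w1z.png",cv2.resize(im[130:240,255:375],(720,660)[:2] if 0 else (640,587),interpolation=cv2.INTER_CUBIC))
E
```

```text
t 1.45 pos [499.2 364.  201.2] F [ 0.61 -0.79 -0.38] w 84.9
[[0.0003, -0.0035, 1.0], [0.0003, 1.0, 0.0035], [-1.0, 0.0003, 0.0003]]
[137, 133, 133, 132, 134, 193, 189, 190, 191, 190, 190, 174, 62, 93, 134, 133, 131, 132, 130, 136, 124, 67, 67, 66, 68, 67, 67, 91, 116, 117, 117, 118, 116, 118, 75, 69, 69, 73, 55, 66]
105 [(array([493.4, 368.8]), np.float64(25.0), np.float64(2.08), np.False_), (array([497.6, 369.9]), np.float64(11.6), np.float64(2.92), np.True_)]
115 [(array([495.1, 370.5]), np.float64(7.2), np.float64(1.79), np.False_), (array([493.1, 368.5]), np.float64(21.1), np.float64(4.39), np.False_)]
125 [(array([495. , 370.1]), np.float64(6.2), np.float64(1.79), np.False_), (array([485.8, 364.2]), np.float64(17.1), np.float64(4.58), np.False_)]
```

View pics/w1z.png

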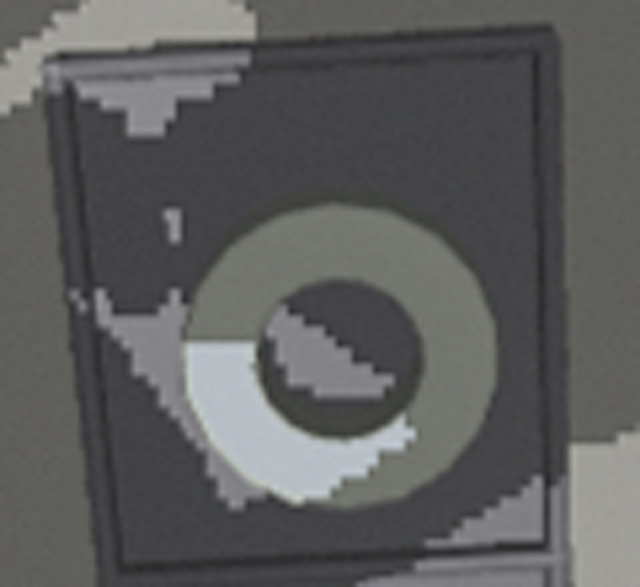

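```bash
python3 - <<'E'
from h import *; from rig import *
s=state(); d=viewer.snapshot("wrist"); c=cam(d,s); im=d["image"].astype(int)
m=(((im[...,1]-im[...,0])>3)&(im[...,1]>100))|(im.min(2)>165)
m=m.astype(np.uint8); m[:150]=0;m[230:]=0;m[:,:280]=0;m[:,:357][:,356:]=0;m[:,356:]=0
n,l,st,_=cv2.connectedComponentsWithStats(m); k=1+st[1:,4].argmax(); m=(l==k).astype(np.uint8)
cs,h=cv2.findContours(m,cv2.RETR_CCOMP,cv2.CHAIN_APPROX_NONE)
for k,ct in enumerate(cs):
    if len(ct)<40: continue
    p=ct.reshape(-1,2); w=plane(c,p,20)[:,:2]
    (x,y),r=cv2.minEnclosingCircle(w.astype(np.float32)); e=cv2.fitEllipse(w.astype(np.float32))
    print(len(ct),(x,y),r,e)
tc=np.array([[255+(555)/5.333,130+30/5.33],[255+50/5.33,130+60/5.33],[255+120/5.33,130+562/5.33],[255+565/5.33,130+545/5.33]])
print(plane(c,tc,8).round(1))
E
```

```text
166 (496.9990234375, 368.6635437011719) 24.470108032226562 ((496.924072265625, 368.9925537109375), (47.13969039916992, 47.92033767700195), 125.43445587158203)
93 (497.0572814941406, 368.8707580566406) 14.067474365234375 ((497.25177001953125, 369.16937255859375), (26.539608001708984, 27.156600952148438), 21.896541595458984)
[[530.  417.8   8. ]
 [452.9 413.1   8. ]
 [460.5 329.7   8. ]
 [535.1 333.    8. ]]
```

Emit:
servo_tool --increments "4 0.49 -0.23 0 0 0 8.5;8 0.49 -0.23 0 0 0 8.5;10.5 0.49 -0.23 0 0 0 8.5;11.6 0.49 -0.23 0 0 0 8.5;12.1 0.49 -0.23 0 0 0 8.5;12.1 0.49 -0.23 0 0 0 8.5;12.1 0.49 -0.23 0 0 0 8.5"

```text
time: 2.25
position: [497.9, 369.0, 81.3]
ee_rot: [0.708, 0.0, 0.706, 0.001]
ft_force: [-0.2, 0.8, 0.5]
gripper_width: 84.8
```

```bash
python3 look.py w2
```

```text
t 2.25 pos [497.9 369.   81.3] F [-0.19  0.77  0.51] w 84.8
[[0.0018, -0.0004, 1.0], [0.0013, 1.0, 0.0004], [-1.0, 0.0013, 0.0018]]
```

View pics/w2.png

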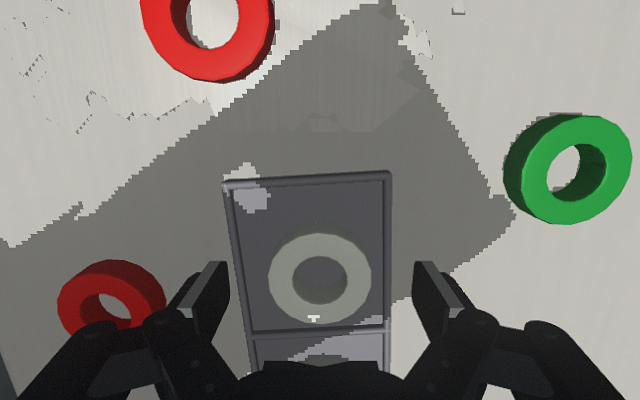

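Emit:
servo_tool --increments "0.1 0 0 0 0 0 5.5;0.1 0 0 0 0 0 4;0.1 0 0 0 0 0 4;0.1 0 0 0 0 0 4;0.1 0 0 0 0 0 4;0.1 0 0 0 0 0 4;0.1 0 0 0 0 0 4;0.1 0 0 0 0 0 4" --grip_force 40

```text
time: 3.1
position: [497.5, 368.5, 79.6]
ee_rot: [0.707, 0.0, 0.707, 0.0]
ft_force: [-0.4, -0.8, 5.4]
gripper_width: 47.6
```

```bash
python3 look.py w3
```

```text
t 3.1 pos [497.5 368.5  79.6] F [-0.4  -0.82  5.39] w 47.6
[[0.0006, 0.0, 1.0], [0.0004, 1.0, -0.0], [-1.0, 0.0004, 0.0006]]
```

View pics/w3.png

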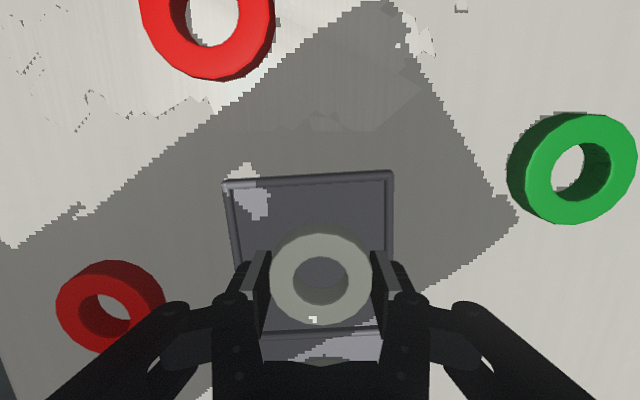

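Emit:
servo_tool --increments "-1 0 0 0 0 0 4;-3 0 0 0 0 0 4;-6 0 0 0 0 0 4;-9 0 0 0 0 0 4;-12 0 0 0 0 0 4;-12 0 0 0 0 0 4;-12 0 0 0 0 0 4"

```text
time: 3.85
position: [497.5, 368.5, 200.0]
ee_rot: [0.708, 0.0, 0.707, 0.0]
ft_force: [-0.1, 0.3, -1.2]
gripper_width: 47.7
```

```bash
python3 look.py w4
```

```text
t 3.85 pos [497.5 368.5 200. ] F [-0.14  0.31 -1.16] w 47.7
[[0.0015, 0.0, 1.0], [0.0011, 1.0, -0.0], [-1.0, 0.0011, 0.0015]]
```

View pics/w4.png

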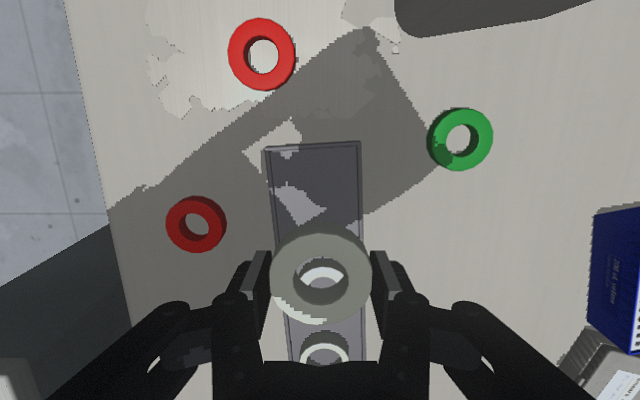

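Emit:
servo_tool --increments "0 -5 0.4 0 0 0 4;0.5 -10 0.8 0 0 0 4;1 -15 1.2 0 0 0 4;1.5 -20 1.6 0 0 0 4;1.5 -25 2 0 0 0 4;1.5 -30 2.4 0 0 0 4;1.5 -35 2.8 0 0 0 4;1.5 -40 3.2 0 0 0 4;1.5 -44 3.35 0 0 0 4;1.5 -46 3.35 0 0 0 4"

```text
time: 4.9
position: [529.9, -94.8, 182.6]
ee_rot: [0.706, 0.001, 0.708, -0.001]
ft_force: [-0.9, 1.0, -1.2]
gripper_width: 47.5
```

Emit:
servo_tool --increments "0 0 0 0 0 0 4;0 0 0 0 0 0 4;0 0 0 0 0 0 4;0 0 0 0 0 0 4"

```text
time: 5.3
position: [530.6, -90.5, 183.6]
ee_rot: [0.707, -0.0, 0.707, 0.001]
ft_force: [-0.5, 0.4, -0.7]
gripper_width: 47.4
```

```bash
python3 look.py w5
```

```text
t 5.3 pos [530.6 -90.5 183.6] F [-0.45  0.44 -0.65] w 47.4
[[-0.0007, -0.0015, 1.0], [0.0002, 1.0, 0.0015], [-1.0, 0.0003, -0.0007]]
```

View pics/w5.png

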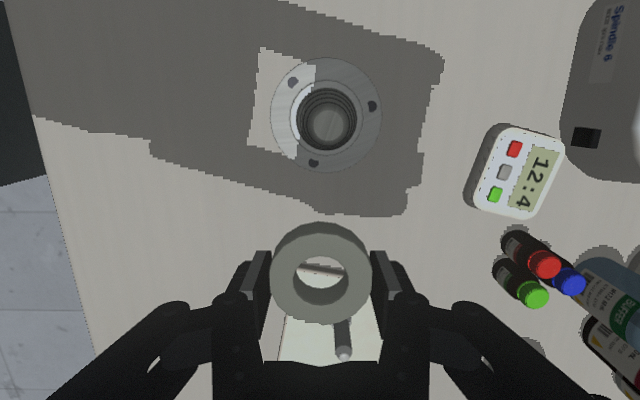

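```bash
python3 - <<'E'
import cv2
im=cv2.imread("pics/w5.png")
a=cv2.resize(im[55:175,255:395],(700,600),interpolation=cv2.INTER_CUBIC); a=cv2.convertScaleAbs(a,alpha=1.7,beta=0)
b=cv2.resize(im[215:325,255:385],(650,550),interpolation=cv2.INTER_CUBIC)
cv2.imwrite("pics/w5a.png",a); cv2.imwrite("pics/w5b.png",b)
E
```

```text
(no output)
```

View pics/w5a.png

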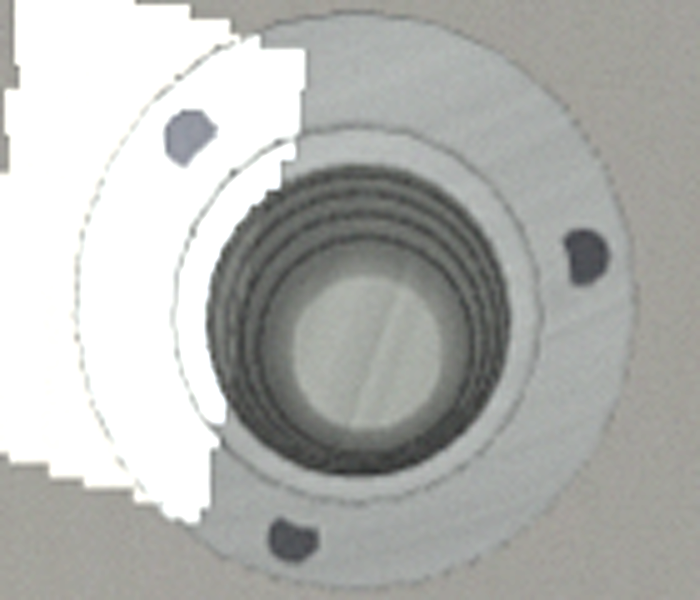

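View pics/w5b.png

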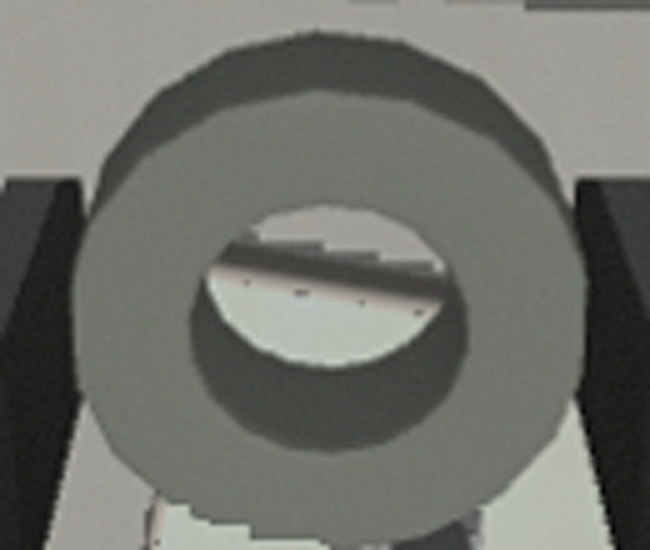

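```bash
cat > meas.py <<'E'
from h import *
def circ(w):
    A=np.c_[2*w,np.ones(len(w))]; s=np.linalg.lstsq(A,(w**2).sum(1),rcond=None)[0]
    r=np.sqrt(s[2]+s[0]**2+s[1]**2); return s[:2].round(2),r.round(2),(np.hypot(*(w-s[:2]).T)-r).round(1)
def ext(l,r,t,b,org,k):
    cx=(l+r)/2;cy=(t+b)/2
    return np.array([[l,cy],[r,cy],[cx,t],[cx,b]])/k-0.5+0.5/k+np.array(org)
E
python3 - <<'E'
from meas import *
from rig import *
s=state(); d=viewer.snapshot("wrist"); c=cam(d,s); p=s["position"]; print(p)
q=s["ee_rot"]; Rt=R.from_quat([q[1],q[2],q[3],q[0]]).as_matrix()
for nm,e,z in [("nose",(292,442,275,430),88.5),("line1",(258,474,236,448),79.7),("collar",(174,541,126,503),24),("flange",(75,635,10,590),14)]:
    o=circ(plane(c,ext(*e,(255,55),5),z)[:,:2]); print(nm,o,"rel",(o[0]-p[:2]).round(2))
for nm,e in [("out",(73,587,90,545)),("bore",(190,468,207,452))]:
    o=circ(plane(c,ext(*e,(255,215),5),p[2]-59.6)[:,:2]); print(nm,o,"rel",(o[0]-p[:2]).round(2))
E
```

```text
[530.67802897 -90.56434152 183.71486971]
nose (array([533.84, -22.13]), np.float64(7.6), array([-0., -0.,  0.,  0.])) rel [ 3.16 68.43]
line1 (array([533.94, -21.73]), np.float64(11.21), array([ 0.2,  0.2, -0.3, -0.3])) rel [ 3.26 68.83]
collar (array([534.02, -22.07]), np.float64(25.56), array([ 0. ,  0. , -0.1, -0. ])) rel [ 3.34 68.49]
flange (array([533.83, -21.71]), np.float64(40.76), array([-0.1, -0.1,  0.1,  0. ])) rel [ 3.15 68.85]
out (array([530.17, -89.49]), np.float64(23.81), array([-0.1, -0.1,  0.1,  0.1])) rel [-0.51  1.07]
bore (array([530.08, -89.89]), np.float64(12.88), array([-0., -0.,  0.,  0.])) rel [-0.6   0.67]
```

Emit:
servo_tool --increments "0 3.4 0.2 0 0 0 4;0 6 0.37 0 0 0 4;0.6 6.79 0.37 0 0 0 4;1.2 6.79 0.37 0 0 0 4;1.2 6.79 0.37 0 0 0 4;1.2 6.79 0.37 0 0 0 4;1.2 6.79 0.37 0 0 0 4"

```text
time: 6.1
position: [534.5, -24.5, 171.9]
ee_rot: [0.707, 0.0, 0.707, -0.0]
ft_force: [-0.2, -0.2, -0.5]
gripper_width: 47.8
```

```bash
python3 - <<'E'
from look import *
look("w6")
a=cv2.imread("pics/w6.png")[215:325,255:385]
out=[cv2.resize(a,(520,440),interpolation=cv2.INTER_CUBIC)]
d=viewer.snapshot("scene")["image"]; out.append(cv2.resize(d[180:260,300:380],(240,240),interpolation=cv2.INTER_CUBIC))
cv2.imwrite("pics/w6z.png",cv2.convertScaleAbs(out[0],alpha=1.5)); cv2.imwrite("pics/s6z.png",cv2.resize(d[170:260,290:390],(700,600)[:2],interpolation=cv2.INTER_CUBIC))
E
```

```text
t 6.1 pos [534.5 -24.5 171.9] F [-0.2  -0.24 -0.48] w 47.8
[[-0.0001, 0.0009, 1.0], [-0.0001, 1.0, -0.0009], [-1.0, -0.0001, -0.0001]]
```

View pics/w6z.png

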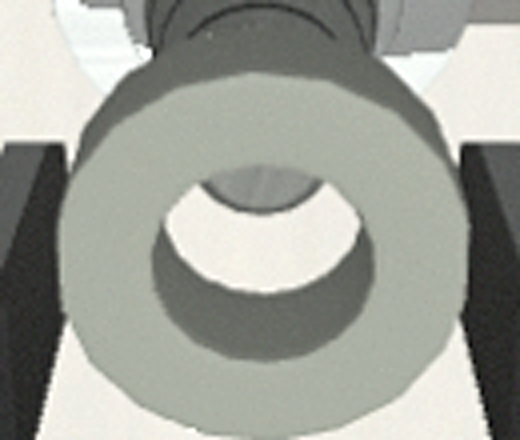

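View pics/s6z.png

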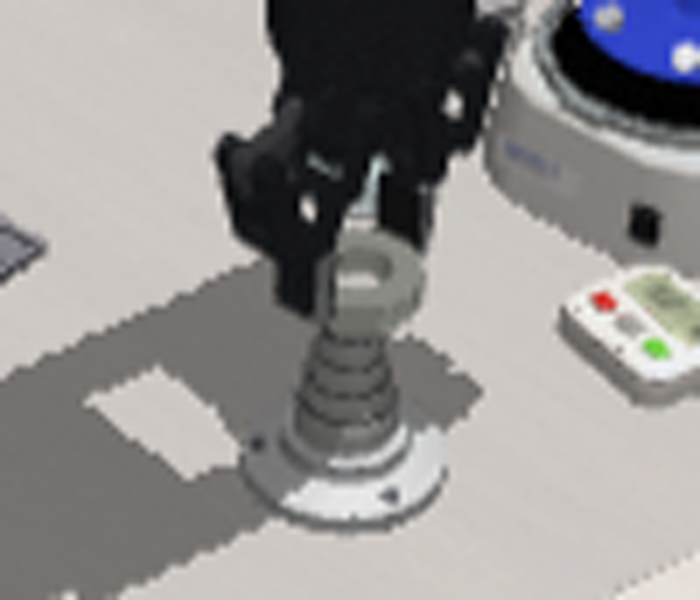

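```bash
python3 - <<'E'
from meas import *
from rig import *
P=[];
for i in range(4):
    s=state(); P.append(s["position"]); d=viewer.snapshot("wrist")
print(np.round(P,2)); p=np.mean(P,0); s["position"]=p; c=cam(d,s)
near=plane(c,[[255+262/4-.4,215+212/4-.4]],88.5)[0]; print("nose near edge",near.round(1),"centre y",near[1]+7.6)
for nm,e in [("out",(58,470,72,438)),("bore",(152,374,164,362))]:
    o=circ(plane(c,ext(*e,(255,215),4),p[2]-59.6)[:,:2]); print(nm,o)
    o=circ(plane(c,ext(*e,(255,215),4),p[2]-65)[:,:2]); print(nm,o)
E
```

```text
[[534.56 -24.36 172.04]
 [534.54 -24.27 172.04]
 [534.53 -24.18 172.03]
 [534.54 -24.05 172.06]]
nose near edge [533.8 -29.8  88.5] centre y -22.224620709398785
out (array([534.09, -23.31]), np.float64(23.92), array([-0.1, -0.1,  0.1,  0.1]))
out (array([534.1, -26.6]), np.float64(24.92), array([-0.1, -0.1,  0.1,  0.1]))
bore (array([533.97, -23.49]), np.float64(12.93), array([-0.1, -0.1,  0.1,  0.1]))
bore (array([533.97, -26.79]), np.float64(13.47), array([-0.1, -0.1,  0.1,  0.1]))
```

Emit:
servo_tool --increments "0 0.15 -0.01 0 0 0 4;0 0.15 -0.01 0 0 0 4;0.4 0.15 -0.01 0 0 0 4;0.8 0.15 -0.01 0 0 0 4;1.2 0.15 -0.01 0 0 0 4;1.2 0.15 -0.01 0 0 0 4;1.2 0.15 -0.01 0 0 0 4;1.2 0.15 -0.01 0 0 0 4;1.2 0.15 -0.01 0 0 0 4"

```text
time: 7.3
position: [534.5, -22.3, 160.0]
ee_rot: [0.707, 0.0, 0.707, -0.0]
ft_force: [0.2, -0.7, -0.7]
gripper_width: 47.7
```

```bash
python3 - <<'E'
from look import *
look("w7")
a=cv2.imread("pics/w7.png")[195:325,255:385]
cv2.imwrite("pics/w7z.png",cv2.convertScaleAbs(cv2.resize(a,(520,520),interpolation=cv2.INTER_CUBIC),alpha=1.5))
E
```

```text
t 7.3 pos [534.5 -22.3 160. ] F [ 0.22 -0.65 -0.72] w 47.7
[[0.0003, 0.0, 1.0], [0.0, 1.0, -0.0], [-1.0, 0.0, 0.0003]]
```

View pics/w7z.png

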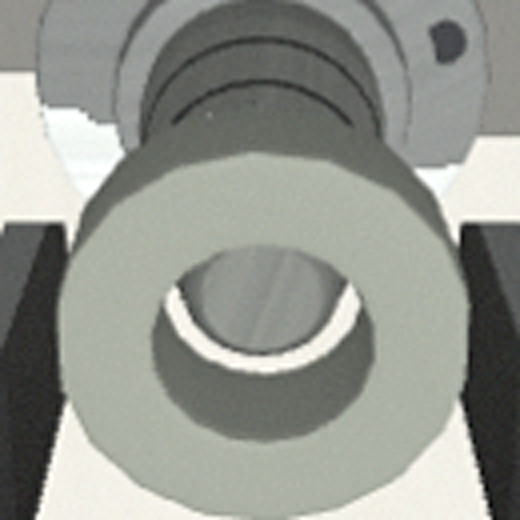

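```bash
python3 - <<'E'
from meas import *
from rig import *
s=state(); d=viewer.snapshot("wrist"); p=s["position"]; c=cam(d,s); print(p)
f=lambda u,v:[255+u/4-.4,195+v/4-.4]
im=d["image"]
col=im[195:325,255+66].mean(1).round().astype(int); print(col[20:80].tolist())
print("row300",im[195+74,290:350].mean(1).round().astype(int).tolist())
for v in (350,354): print("nose near",plane(c,[f(262,v)],88.5)[0].round(2),plane(c,[f(262,v)],86)[0].round(2))
print("bore low near",plane(c,[f(262,373)],p[2]-75.6)[0].round(2))
for nm,e in [("out",(58,470,152,518)),("bore",(152,374,244,442))]:
    print(nm,circ(plane(c,ext(*e,(255,195),4),p[2]-59.6)[:,:2]))
E
```

```text
[534.45133714 -22.26289755 160.03314036]
[36, 56, 69, 68, 66, 68, 68, 67, 68, 70, 68, 68, 67, 70, 67, 67, 70, 74, 100, 118, 120, 116, 117, 116, 116, 116, 117, 115, 117, 116, 115, 113, 115, 114, 115, 114, 114, 113, 114, 113, 112, 104, 99, 99, 95, 96, 96, 97, 97, 94, 93, 92, 93, 92, 94, 96, 95, 100, 100, 99]
row300 [115, 115, 115, 113, 113, 106, 125, 163, 164, 154, 101, 52, 65, 69, 75, 86, 96, 97, 97, 99, 99, 100, 101, 101, 100, 97, 96, 96, 95, 95, 92, 94, 99, 100, 98, 97, 96, 95, 97, 98, 100, 98, 98, 97, 97, 91, 77, 72, 65, 83, 135, 163, 160, 157, 128, 79, 112, 111, 114, 116]
nose near [533.75 -29.42  88.5 ] [533.75 -30.96  86.  ]
nose near [533.75 -30.    88.5 ] [533.75 -31.55  86.  ]
bore low near [533.75 -35.36  84.43]
out (array([533.99, -21.36]), np.float64(23.92), array([-0.1, -0.1,  0.1,  0.1]))
bore (array([533.88, -21.54]), np.float64(12.93), array([-0.1, -0.1,  0.1,  0.1]))
```

Emit:
servo_tool --increments "0.15 0 0 0 0 0 4;0.3 0 0 0 0 0 4;0.45 0 0 0 0 0 4;0.6 0 0 0 0 0 4;0.6 0 0 0 0 0 4;0.6 0 0 0 0 0 4"

```text
time: 8.0
position: [534.3, -22.3, 153.8]
ee_rot: [0.707, 0.0, 0.707, -0.0]
ft_force: [0.0, -0.2, -0.5]
gripper_width: 47.8
```

Emit:
servo_tool --increments "0.05 0 0 0 0 0 4;0.1 0 0 0 0 0 4;0.1 0 0 0 0 0 4"

```text
time: 8.3
position: [534.3, -22.3, 152.8]
ee_rot: [0.707, 0.0, 0.707, -0.0]
ft_force: [-0.3, -0.5, -1.1]
gripper_width: 47.3
```

Emit:
servo_tool --increments "0.05 0 0 0 0 0 4;0.1 0 0 0 0 0 4;0.1 0 0 0 0 0 4"

```text
time: 8.6
position: [534.3, -22.2, 151.8]
ee_rot: [0.707, 0.0, 0.707, 0.0]
ft_force: [-0.4, -0.1, 0.7]
gripper_width: 47.5
```

Emit:
servo_tool --increments "0.05 0 0 0 0 0 4;0.1 0 0 0 0 0 4;0.1 0 0 0 0 0 4"

```text
time: 8.9
position: [534.3, -22.3, 150.8]
ee_rot: [0.707, 0.0, 0.707, -0.0]
ft_force: [0.3, -0.6, -0.8]
gripper_width: 47.2
```

```bash
python3 - <<'E'
from look import *
look("w8")
a=cv2.imread("pics/w8.png")[195:325,255:385]
cv2.imwrite("pics/w8z.png",cv2.convertScaleAbs(cv2.resize(a,(520,520),interpolation=cv2.INTER_CUBIC),alpha=1.5))
E
```

```text
t 8.9 pos [534.3 -22.3 150.8] F [ 0.3  -0.64 -0.84] w 47.2
[[-0.0001, 0.0, 1.0], [-0.0, 1.0, -0.0], [-1.0, -0.0, -0.0001]]
```

View pics/w8z.png

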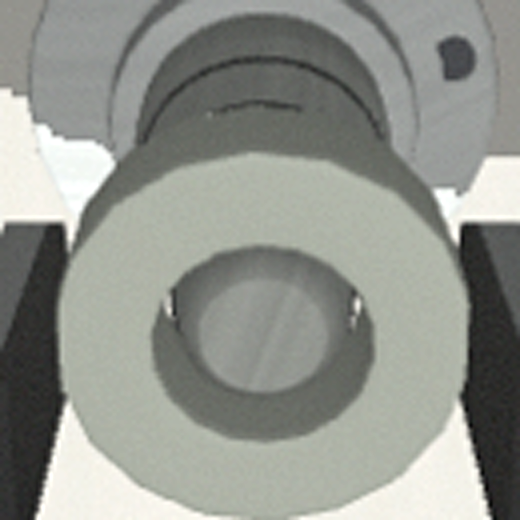

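Emit:
servo_tool --increments "0.05 0 0 0 0 0 4;0.1 0 0 0 0 0 4;0.1 0 0 0 0 0 4"

```text
time: 9.25
position: [534.3, -22.2, 149.8]
ee_rot: [0.707, 0.0, 0.707, 0.0]
ft_force: [0.0, -0.1, 0.4]
gripper_width: 47.7
```

Emit:
servo_tool --increments "0.05 0 0 0 0 0 4;0.05 0 0 0 0 0 4"

```text
time: 9.45
position: [534.3, -22.3, 149.3]
ee_rot: [0.707, 0.0, 0.707, -0.0]
ft_force: [-0.2, -0.0, -1.3]
gripper_width: 47.4
```

Emit:
servo_tool --increments "0.05 0 0 0 0 0 4;0.05 0 0 0 0 0 4"

```text
time: 9.65
position: [534.3, -22.2, 148.8]
ee_rot: [0.707, 0.0, 0.707, -0.0]
ft_force: [-0.3, 0.4, -0.4]
gripper_width: 47.2
```

Emit:
servo_tool --increments "0.05 0 0 0 0 0 4;0.05 0 0 0 0 0 4"

```text
time: 9.85
position: [534.3, -22.2, 148.3]
ee_rot: [0.707, 0.0, 0.707, 0.0]
ft_force: [0.1, -0.0, -1.5]
gripper_width: 47.7
```

Emit:
servo_tool --increments "0.05 0 0 0 0 0 4;0.05 0 0 0 0 0 4"

```text
time: 10.05
position: [534.3, -22.2, 147.9]
ee_rot: [0.707, 0.0, 0.707, -0.0]
ft_force: [-0.7, 0.5, -0.1]
gripper_width: 47.7
```

```bash
python3 - <<'E'
from look import *
for i in range(3): print(state()["ft_force"].round(2)); viewer.snapshot("top")
look("w9")
a=cv2.imread("pics/w9.png")[195:325,255:385]
cv2.imwrite("pics/w9z.png",cv2.convertScaleAbs(cv2.resize(a,(520,520),interpolation=cv2.INTER_CUBIC),alpha=1.5))
E
```

```text
[-0.67  0.51 -0.13]
[-0.08  0.28 -0.58]
[-0.97  0.29  0.04]
t 10.2 pos [534.3 -22.3 147.9] F [-0.67  0.1  -0.06] w 47.7
[[-0.0001, 0.0, 1.0], [0.0, 1.0, -0.0], [-1.0, 0.0, -0.0001]]
```

View pics/w9z.png

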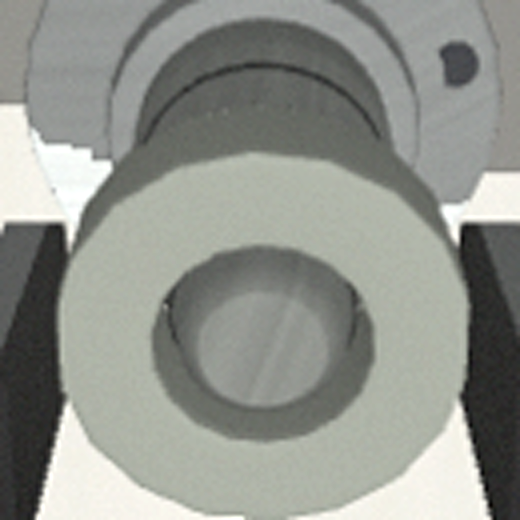

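Emit:
servo_tool --increments "0.04 0 0 0 0 0 4;0.04 0 0 0 0 0 4"

```text
time: 10.45
position: [534.3, -22.2, 147.5]
ee_rot: [0.707, 0.0, 0.707, 0.0]
ft_force: [-0.7, 0.7, 1.1]
gripper_width: 47.7
```

Emit:
servo_tool --increments "0.04 0 0 0 0 0 4;0.04 0 0 0 0 0 4"

```text
time: 10.65
position: [534.3, -22.2, 147.2]
ee_rot: [0.707, 0.0, 0.707, 0.0]
ft_force: [-1.1, 1.3, 3.4]
gripper_width: 47.6
```

Emit:
servo_tool --increments "0.04 0 0 0 0 0 4;0.04 0 0 0 0 0 4"

```text
time: 10.85
position: [534.4, -22.2, 146.8]
ee_rot: [0.707, -0.0, 0.707, 0.0]
ft_force: [-1.7, 1.2, 4.5]
gripper_width: 47.4
```

Emit:
servo_tool --increments "0 0.02 -0.02 0 0 0 4;0 0.02 -0.02 0 0 0 4"

```text
time: 11.05
position: [534.3, -22.1, 146.8]
ee_rot: [0.707, -0.0, 0.707, -0.0]
ft_force: [-1.2, -0.0, 3.2]
gripper_width: 47.5
```

```bash
cat > f.py <<'E'
from rig import *; import numpy as np
F=[];P=[];M=[]
for i in range(4):
    s=state(); F.append(s["ft_force"]);P.append(s["position"]);M.append(s["moment"])
    viewer.snapshot("top")
print(s["time"],np.mean(F,0).round(2),np.std(F,0).round(2),np.mean(P,0).round(2),np.mean(M,0).round(3))
E
python3 f.py
```

```text
11.2 [-1.17 -0.57  3.73] [0.07 0.35 0.47] [534.32 -22.14 146.79] [-0.09   0.115  0.011]
```

Emit:
servo_tool --increments "0.03 0 -0.02 0 0 0 4;0.04 0 -0.02 0 0 0 4"

```text
time: 11.45
position: [534.2, -22.1, 146.4]
ee_rot: [0.707, -0.0, 0.707, -0.0]
ft_force: [0.2, -0.5, 4.8]
gripper_width: 47.7
```

Emit:
servo_tool --increments "0.03 0 -0.01 0 0 0 4;0.03 0 -0.01 0 0 0 4"

```text
time: 11.65
position: [534.2, -22.1, 146.2]
ee_rot: [0.707, -0.0, 0.707, -0.0]
ft_force: [-0.0, -1.0, 7.0]
gripper_width: 47.7
```

```bash
python3 f.py
```

```text
11.8 [ 0.29 -0.57  6.33] [0.25 0.52 0.41] [534.22 -22.1  146.22] [-0.142  0.003  0.001]
```

Emit:
servo_tool --increments "0.02 0 0 0 0 0 4;0.02 0 0 0 0 0 4;0.02 0 0 0 0 0 4;0.02 0 0 0 0 0 4;0.02 0 0 0 0 0 4;0.02 0 0 0 0 0 4"

```text
time: 12.45
position: [534.2, -22.1, 146.1]
ee_rot: [0.707, -0.0, 0.707, -0.0]
ft_force: [-0.5, -0.5, 6.6]
gripper_width: 47.5
```

Emit:
servo_tool --increments "0 0 0 0 0 0 4;0 0 0 0 0 0 4;0 0 0 0 0 0 4;0 0 0 0 0 0 4;0 0 0 0 0 0 4;0 0 0 0 0 0 4"

```text
time: 13.05
position: [534.2, -22.1, 146.1]
ee_rot: [0.707, -0.0, 0.707, -0.0]
ft_force: [-0.0, -0.6, 6.1]
gripper_width: 47.6
```

```bash
python3 f.py; python3 - <<'E'
from look import *
look("w10")
a=cv2.imread("pics/w10.png")[175:325,245:395]
cv2.imwrite("pics/w10z.png",cv2.convertScaleAbs(cv2.resize(a,(600,600),interpolation=cv2.INTER_CUBIC),alpha=1.5))
d=viewer.snapshot("scene"); np.save("sc10.npy",d["image"])
c=cam(d); print(proj(c,[[533.5,-22,86-z] for z in (0,6.3,18.8,31.3,43.8)]).round(1).tolist())
cv2.imwrite("pics/s10z.png",cv2.resize(d["image"][190:250,310:370],(600,600),interpolation=cv2.INTER_CUBIC))
E
```

```text
13.2 [-0.31 -0.63  6.39] [0.57 0.2  0.32] [534.23 -22.1  146.08] [-0.133  0.066 -0.001]
t 13.25 pos [534.2 -22.1 146.1] F [-0.5  -0.69  5.81] w 47.6
[[0.0009, -0.0, 1.0], [-0.0001, 1.0, 0.0], [-1.0, -0.0001, 0.0009]]
[[339.4, 216.8], [339.3, 218.6], [339.1, 222.0], [338.9, 225.4], [338.7, 228.7]]
```

View pics/w10z.png

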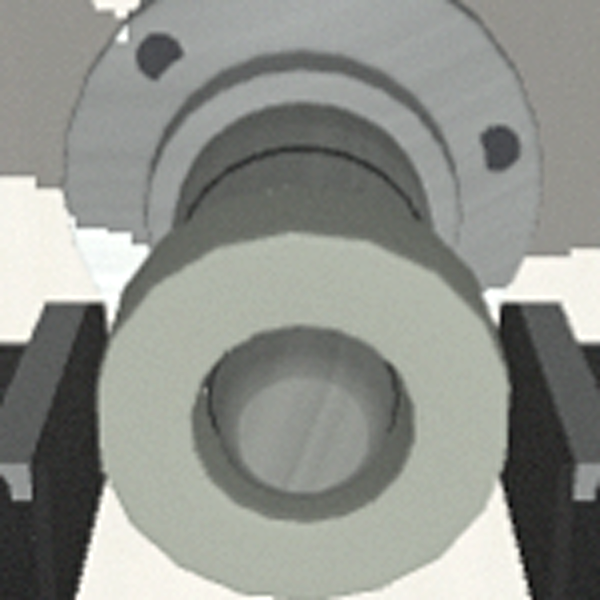

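View pics/s10z.png

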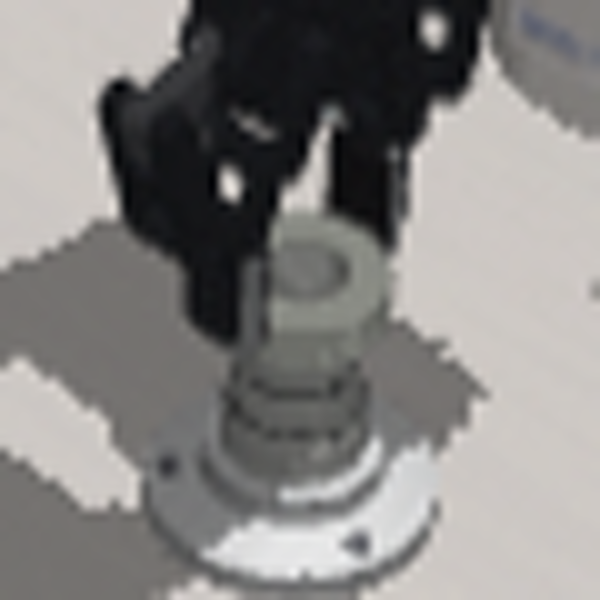

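Emit:
servo_tool --increments "0.03 -0.01 0 0 0 0 4;0.03 -0.01 0 0 0 0 4;0.03 -0.01 0 0 0 0 4"

```text
time: 13.65
position: [534.2, -22.2, 145.9]
ee_rot: [0.707, 0.0, 0.707, -0.0]
ft_force: [-0.0, -0.6, 6.8]
gripper_width: 47.6
```

```bash
python3 f.py
```

```text
13.8 [-0.09 -0.07  7.23] [0.18 0.74 0.34] [534.25 -22.15 145.85] [-0.042  0.085 -0.027]
```

Emit:
servo_tool --increments "0.01 0 0 0 0 0 4;0.01 0 0 0 0 0 4;0.01 0 0 0 0 0 4;0.01 0 0 0 0 0 4;0.01 0 0 0 0 0 4;0.01 0 0 0 0 0 4;0.01 0 0 0 0 0 4;0.01 0 0 0 0 0 4;0.01 0 0 0 0 0 4;0.01 0 0 0 0 0 4"

```text
time: 14.85
position: [534.2, -22.1, 145.8]
ee_rot: [0.707, -0.0, 0.707, 0.0]
ft_force: [0.5, -0.3, 8.3]
gripper_width: 47.7
```

```bash
python3 f.py
```

```text
15.0 [-0.04 -0.26  7.67] [0.29 0.34 0.43] [534.23 -22.14 145.77] [-0.022  0.092 -0.015]
```

Emit:
servo_tool --increments "0 0 0 0 0 0 4;0 0 0 0 0 0 4;0 0 0 0 0 0 4;0 0 0 0 0 0 4;0 0 0 0 0 0 4;0 0 0 0 0 0 4"

```text
time: 15.65
position: [534.2, -22.1, 145.8]
ee_rot: [0.707, -0.0, 0.707, 0.0]
ft_force: [-0.5, 0.2, 6.9]
gripper_width: 47.6
```

```bash
python3 f.py
```

```text
15.8 [-0.67  0.06  7.49] [0.28 0.33 0.34] [534.23 -22.14 145.77] [-0.067  0.115 -0.004]
```

Emit:
servo_tool --increments "-0.5 0 0 0 0 0 4;-1.5 0 0 0 0 0 4;-3.5 0 0 0 0 0 4;-3.8 -3 0.2 0 0 0 4;-3.8 -8 0.6 0 0 0 4;-3.8 -13 0.9 0 0 0 4;-3.8 -18 1.2 0 0 0 4;-3.8 -22 1.4 0 0 0 4;-3.8 -24.5 1.4 0 0 0 4;-3.8 -24.5 1.4 0 0 0 4"

```text
time: 16.85
position: [547.6, -270.3, 183.7]
ee_rot: [0.707, 0.001, 0.707, -0.001]
ft_force: [0.1, 0.2, 0.3]
gripper_width: 47.3
```

Emit:
servo_tool --increments "0 0 0 0 0 0 4;0 0 0 0 0 0 4;0 0 0 0 0 0 4;0 0 0 0 0 0 4"

```text
time: 17.25
position: [548.0, -266.2, 183.5]
ee_rot: [0.707, -0.0, 0.707, 0.0]
ft_force: [-0.2, -0.0, -0.4]
gripper_width: 47.4
```

```bash
python3 look.py w11
```

```text
t 17.25 pos [ 548.  -266.2  183.5] F [-0.22 -0.01 -0.44] w 47.4
[[-0.0001, -0.0013, 1.0], [0.0001, 1.0, 0.0013], [-1.0, 0.0001, -0.0001]]
```

View pics/w11.png

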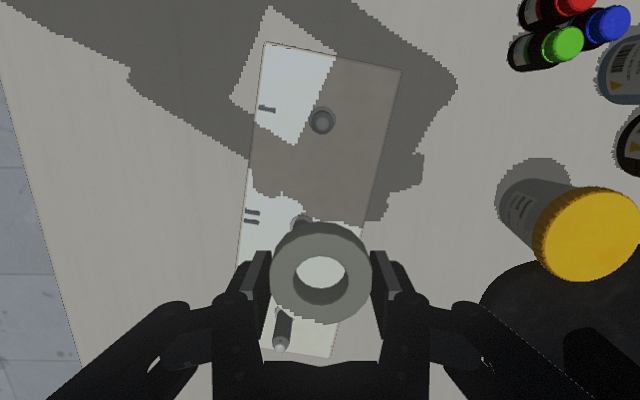

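```bash
python3 - <<'E'
from meas import *
from rig import *
s=state(); d=viewer.snapshot("wrist"); c=cam(d,s); p=s["position"]; print(p)
print("post",plane(c,[[321,119.5]],57)[0]-p, plane(c,[[322,121]],14)[0]-p)
cv2.imwrite("pics/w11z.png",cv2.resize(d["image"][95:145,295:345],(500,500),interpolation=cv2.INTER_CUBIC))
E
```

```text
[ 547.97992836 -266.32818253  183.50004889]
post [  -0.22085581   69.66983883 -126.50004889] [   0.63322692   66.40534053 -169.50004889]
```

View pics/w11z.png

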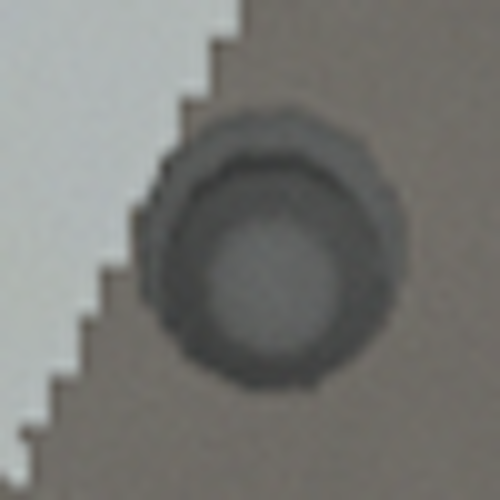

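Emit:
servo_tool --increments "0 3.4 0.03 0 0 0 4;0 6 0.05 0 0 0 4;0 6.76 0.05 0 0 0 4;2 6.76 0.05 0 0 0 4;3.5 6.76 0.05 0 0 0 4;3.8 6.76 0.05 0 0 0 4;3.8 6.76 0.05 0 0 0 4;3.8 6.76 0.05 0 0 0 4;3.8 6.76 0.05 0 0 0 4"

```text
time: 18.25
position: [548.7, -199.9, 146.0]
ee_rot: [0.707, 0.0, 0.707, -0.0]
ft_force: [0.1, -0.1, -0.2]
gripper_width: 47.7
```

```bash
python3 - <<'E'
from look import *
look("w12")
a=cv2.imread("pics/w12.png")[195:325,255:385]
cv2.imwrite("pics/w12z.png",cv2.convertScaleAbs(cv2.resize(a,(520,520),interpolation=cv2.INTER_CUBIC),alpha=1.5))
E
```

```text
t 18.25 pos [ 548.7 -199.9  146. ] F [ 0.1  -0.14 -0.23] w 47.7
[[0.0009, 0.0004, 1.0], [-0.0003, 1.0, -0.0004], [-1.0, -0.0003, 0.0009]]
```

View pics/w12z.png

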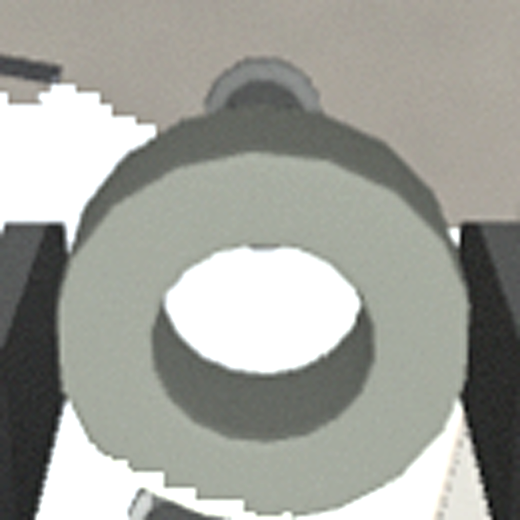

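Emit:
servo_tool --increments "0 0.08 0 0 0 0 4;0.7 0.08 0 0 0 0 4;1.4 0.08 0 0 0 0 4;2.0 0.08 0 0 0 0 4;2.0 0.08 0 0 0 0 4;2.0 0.08 0 0 0 0 4"

```text
time: 18.9
position: [548.2, -198.7, 125.0]
ee_rot: [0.707, 0.0, 0.707, 0.0]
ft_force: [0.6, 0.0, 0.2]
gripper_width: 47.8
```

```bash
python3 - <<'E'
from look import *
look("w13")
a=cv2.imread("pics/w13.png")[195:325,255:385]
cv2.imwrite("pics/w13z.png",cv2.convertScaleAbs(cv2.resize(a,(520,520),interpolation=cv2.INTER_CUBIC),alpha=1.5))
E
```

```text
t 18.9 pos [ 548.2 -198.7  125. ] F [0.58 0.02 0.21] w 47.8
[[-0.0007, -0.0, 1.0], [0.0003, 1.0, 0.0], [-1.0, 0.0003, -0.0007]]
```

View pics/w13z.png

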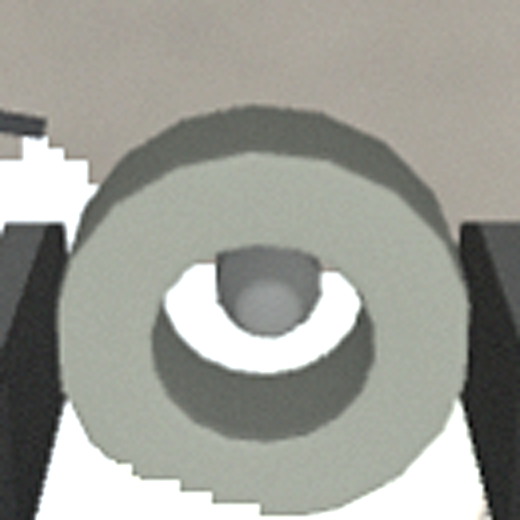

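Emit:
servo_tool --increments "0.8 0 0 0 0 0 4;1.6 0 0 0 0 0 4;2.4 0 0 0 0 0 4;3.0 0 0 0 0 0 4;3.3 0 0 0 0 0 4;3.3 0 0 0 0 0 4;3.3 0 0 0 0 0 4"

```text
time: 19.65
position: [548.5, -198.8, 92.4]
ee_rot: [0.707, -0.0, 0.707, 0.0]
ft_force: [-0.8, 0.8, -0.8]
gripper_width: 47.7
```

Emit:
servo_tool --increments "0.1 0 0 0 0 0 4;0.2 0 0 0 0 0 4;0.2 0 0 0 0 0 4;0.2 0 0 0 0 0 4"

```text
time: 20.05
position: [548.4, -198.8, 90.5]
ee_rot: [0.707, -0.0, 0.707, -0.0]
ft_force: [0.4, 1.1, -1.4]
gripper_width: 47.7
```

```bash
python3 f.py
```

```text
20.2 [ 0.3   0.56 -0.58] [0.43 0.4  0.62] [ 548.37 -198.76   90.47] [-0.026  0.024  0.01 ]
```

Emit:
servo_tool --increments "0.05 0 0 0 0 0 4;0.1 0 0 0 0 0 4;0.15 0 0 0 0 0 4;0.2 0 0 0 0 0 4;0.2 0 0 0 0 0 4"

```text
time: 20.75
position: [548.3, -198.7, 88.3]
ee_rot: [0.707, 0.0, 0.707, 0.0]
ft_force: [-0.6, 0.7, 0.8]
gripper_width: 47.6
```

Emit:
servo_tool --increments "0 0 0 0 0 0 5.2;0 0 0 0 0 0 5.6;0 0 0 0 0 0 6;0 0 0 0 0 0 6.5;0 0 0 0 0 0 7.5;0 0 0 0 0 0 8.5;0 0 0 0 0 0 8.5;0 0 0 0 0 0 8.5"

```text
time: 21.55
position: [548.3, -198.7, 88.4]
ee_rot: [0.707, 0.0, 0.707, -0.0]
ft_force: [0.7, 0.3, 0.2]
gripper_width: 84.9
```

```bash
python3 look.py w14
```

```text
t 21.55 pos [ 548.3 -198.7   88.4] F [0.67 0.29 0.19] w 84.9
[[0.0, 0.0001, 1.0], [0.0, 1.0, -0.0001], [-1.0, 0.0, 0.0]]
```

View pics/w14.png

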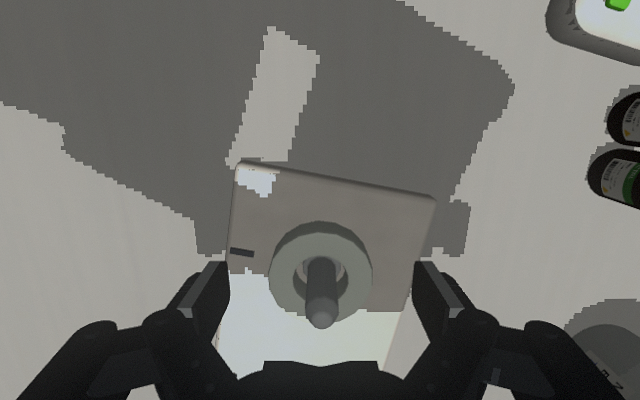

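Ring is down round post 1 at (320,275), with the single bar at (242,253) beside it; fingers are clear. I'll retreat straight up and check in all views.

Emit:
servo_tool --increments "-2 0 0 0 0 0 8.5;-5 0 0 0 0 0 8.5;-9 0 0 0 0 0 8.5;-13 0 0 0 0 0 8.5;-16 0 0 0 0 0 8.5;-16 -2 -5 0 0 0 8.5;-16 -2 -10 0 0 0 8.5;-16 -2 -10 0 0 0 8.5;-16 -2 -10 0 0 0 8.5;-16 -2 -10 0 0 0 8.5"

```text
time: 22.6
position: [449.4, -219.1, 248.8]
ee_rot: [0.708, -0.0, 0.707, -0.0]
ft_force: [0.7, -0.8, 0.6]
gripper_width: 85.1
```

Emit:
servo_tool --increments "0 0 0 0 0 0 8.5;0 0 0 0 0 0 8.5;0 0 0 0 0 0 8.5;0 0 0 0 0 0 8.5"

```text
time: 23.0
position: [448.7, -218.6, 248.2]
ee_rot: [0.707, -0.0, 0.707, 0.0]
ft_force: [0.5, 0.3, 0.6]
gripper_width: 85.0
```

```bash
python3 look.py w15; python3 - <<'E'
import cv2; from rig import *
a=viewer.snapshot("scene")["image"][165:335,215:475]; b=viewer.snapshot("top")["image"][150:250,200:500]
cv2.imwrite("pics/s15.png",cv2.resize(a,(800,523),interpolation=cv2.INTER_CUBIC)); cv2.imwrite("pics/t15.png",cv2.resize(b,(780,260),interpolation=cv2.INTER_CUBIC))
E
```

```text
t 23.0 pos [ 448.7 -218.6  248.2] F [0.51 0.33 0.56] w 85.0
[[-0.0002, -0.0004, 1.0], [0.0001, 1.0, 0.0004], [-1.0, 0.0001, -0.0002]]
```

View pics/w15.png

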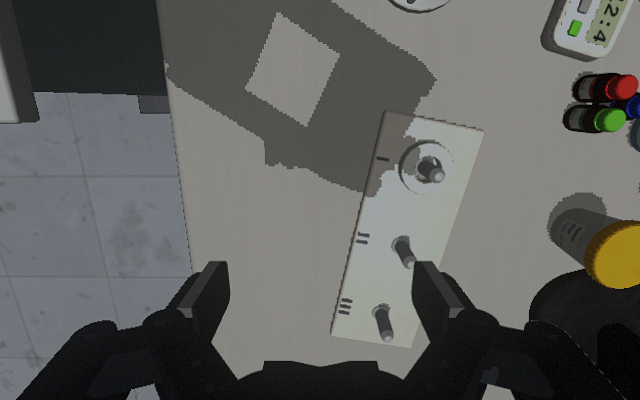

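View pics/s15.png

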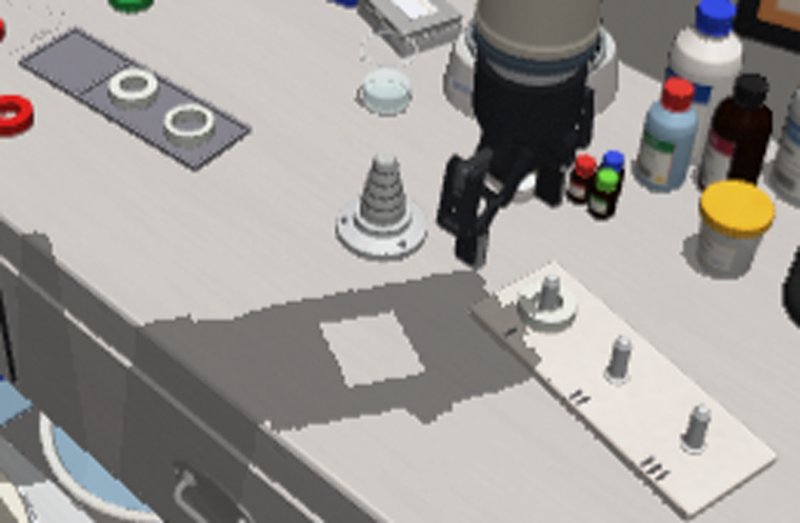

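View pics/t15.png

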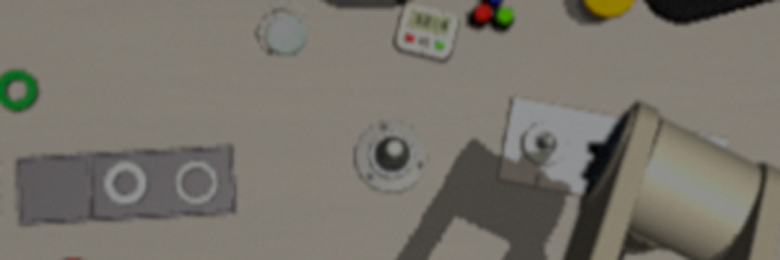

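```bash
python3 -c "
from rig import *; print(order.hand_in())"
```

```text
the job is handed in; nothing more can be done
None
```

The ring from the small compartment is **size 1**. It now sits flat over the one-bar post, and I handed the job in at about 23 s of the 54 s allowed.

- **Gauge reading:** The ring stopped level on the cone with its lower edge about 15 mm below cone_top, on the first step. That figure comes from the tool height and the estimated grip position. Two engraved lines (31.3 and 43.8 mm) stayed visible below the ring. The bore measured about 26 mm in the wrist camera.
- **Push:** I held it for more than 1 s. The sensor read 7.2 to 7.7 N, roughly 8 N with the ring's own weight added, and no reading went above 8.3 N. After re-centring, the sideways force stayed under about 0.7 N.
- **Final views:** The other two rings are in the tray, and the beaker and gauge look unmoved. The gripper is open, raised and touching nothing.

**Disagreements and limits:**
- The wrist camera showed diameters up to 5 % small, and its estimates of the ring's position varied by about 1 mm. I therefore did the final centring on the cone by force.
- The 15 mm depth is right at the edge of the size 1 band (10 to 15 mm), but well clear of size 2, which starts at 22.5 mm.

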